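Clamp a riser block with the star wheel

TASK

Set the aluminium riser block flat into the star-wheel clamp, between the moving jaw and the back stop, long side along the clamp, and let go of it. Then advance the star wheel clockwise, spoke by spoke, until the jaw holds the block firmly against the back stop: stop when the wheel turns clearly stiffer than while running free (about 7 to 8 newtons of push on a spoke), do not overtighten, and never bear hard on the wheel. Leave the two loose ring seals where they lie.

Things in the scene. Friction and masses are not known exactly. Their poses are not given: they have to be found in the camera images.
- block_centre (a point): centre (half-way up) of the loose riser block: plain aluminium block 40 (x) x 30 (y) x 19 (z) mm, about 60 g, with a dark tapped hole in its top; point axes are the block's, z up. It starts lying flat on the worktop on the right; grip it across its 30 mm width. Tall equipment (vacuum vessel, microscope) stands between it and the clamp at the back: carry it round the front, within 0.4 m of the robot and 0.2 m up.
- nest (a point): point on top of the clamp's raised bed over which the block is to be set, x axes parallel either way round. Site x runs along the clamp away from the wheel, z up. The bed is 26 mm wide, its top 20 mm above the worktop and 8 mm above the base plate, so fingers have room beside the block. Back stop: fixed steel block, face 23 to 31 mm ahead in x (varies, not measured), 24 mm wide, 19 mm tall.
- star_wheel (a joint): wheel angle, rad, grows clockwise from above (tightening), starts at 0 to 1.2, stop at 6.6; drives the jaw 5 mm/rad. 1.5 to 5 rad are needed. Push square on a spoke 46 mm from the axis: 4 to 5 N running free; rises about 0.1 N per N of clamping once the block is pinched. 7 to 8 N is a firm hold (25 to 35 N on the block), over 10 N is overtightened.
- jaw_pad: sprung steel pad on the front of the moving jaw, 6 mm thick (x) x 24 mm wide x 15 mm tall, top 37 mm above the worktop; origin at its centre, x along the clamp away from the wheel; front face 3 mm ahead of the origin, at the start 24 to 30 mm behind the nest point. Yields about 1 mm per 40 N.
- kf_ring_1: loose centring ring seal, 41 mm across, 14 mm tall, lying on the worktop on the right; origin at its underside; leave alone
- kf_ring_2: second ring seal of the same size beside it; leave alone
- clamp_base: the clamp: aluminium base plate 245 x 96 x 12 mm with a grey gear housing (84 x 70 mm, top 30 mm above the worktop) and the bed; origin on the worktop under the wheel axis, x along the clamp from the wheel to the back stop, z up. The nest is 113 mm ahead of the origin. Fixed.
- wheel_hub (a point): five-spoked star wheel lying level on an upright axle; origin at the hub centre in the spokes' plane, 70 mm above the worktop, 40 mm above the housing; z up, x along one spoke. Spokes: steel rods 9 mm thick, 72 deg apart, bare from 18 to 49 mm from the axis, with black end balls 16 mm across centred at 57 mm. Hub 36 mm across, top 14 mm above the origin. Stays where it is left.

How it is judged (in metres and radians):
On the way, in this order (a step that is already met when the one before it is completed fails the run):
1. the block lies on the clamp's bed between jaw and back stop, let go, not yet clamped (contact force between the fingers and riser_block below 0.1 N and z of block_centre in the frame of nest between 0.0065 and 0.0125 m and y of block_centre in the frame of nest between -0.008 and 0.008 m and x of block_centre in the frame of nest between -0.014 and 0.016 m), for 0.2 s.
2. the jaw pad presses on the block (contact force between jaw_pad and riser_block above 15 N), for 0.2 s.
At the end, for the whole second after the job is handed in: The block lies flat on the bed (within 3 mm), within 8 mm of the clamp's middle line and 0.15 rad of its direction, pressed by the jaw pad with 15 to 50 N, and the wheel is at rest (contact force between jaw_pad and riser_block between 15 and 50 N and z of block_centre in the frame of nest between 0.0065 and 0.0125 m and y of block_centre in the frame of nest between -0.008 and 0.008 m and angle between the x axis of block_centre and the x axis of nest, either way round below 0.15 rad and angle between block_centre's own z axis and vertical below 0.1 rad and velocity of joint star_wheel between -0.05 and 0.05 rad/s); the robot touches nothing.
It fails at once if the block is overtightened (more than 55 N from the jaw pad) (contact force between jaw_pad and riser_block above 55 N).
It fails at once if the wheel is borne on with more than 25 N (contact force between the fingers and star_wheel above 25 N).
It fails at once if a ring seal is shifted by more than 15 mm (distance of any of kf_ring_1, kf_ring_2 from where it was at the start of the episode above 0.015 m).
It also fails if it takes over 72 s, if anything falls off the work surface, if the arm or the gripper's body presses on something with over 40 N, if the wrist force passes 120 N, or if a joint passes its speed limit or range.

ROBOT

A 6-joint arm with a two-finger parallel gripper is mounted at the origin on a cart in front of the work surface, level with it; the furniture and walls round the work are solid. World frame = base frame: x ahead of the robot, y to its left, z up, the work surface at z = 0. Lengths are in mm, angles in degrees, forces in N, time in s.
With the tool pointing down it reaches from about 350 to 850 mm from the base axis. Payload 8.1 kg.
Tool frame: the origin (TCP) lies between the finger pads; the fingertips stand 22 mm ahead of it and the grasp point (between the pads) lies 3 mm ahead of it; z points along the fingers, y is the direction in which the jaws open and shut (so a half turn about z gives the same grasp; the last joint's range is limited). The gripper opens to 85 mm and grips with 20 to 120 N. Pads are 22 mm wide; open, the fingers measure 114 mm over their backs; the gripper's body (76 mm by 85 mm) begins 54 mm behind the grasp point. The pads swing forward as they close: fully open they stand 13 mm farther back than shut.
Start: joints at [-69.122, 7.471, 85.268, -0, 87.261, -4.893], TCP at [260.891, -540.316, 253.292] pointing down, gripper open.
Joint ranges: [-169.43, 169.43], [-51.17, 129.36], [1.28, 143.12], [-76.62, 256.62], [0, 156.53], [-152.29, 152.29]. Speed limits (degrees/s): [136.94, 136.94, 159.86, 180, 180, 180].

INTERFACE

Orientations are given as [roll, pitch, yaw] about the fixed x, y, z axes, in that order (R = Rz(yaw) Ry(pitch) Rx(roll)).
In Python, from bench import r gives the robot as it stands.
- The arm moves only by the tool drive_tool, never from a script. Its argument "moves" is a list of rows, each a list of 2 entries, a list of its own where there are three numbers: the shift along the world's x, y, z in mm, then the turn about the world's z in degrees. A call has exactly 8 rows; each row is the pose to reach, as a shift and turn from the pose commanded when the call began; what a row does not reach only later rows make up. A row lasts 1/12 s, in which the tool goes at most 41.7 mm and 7.16 degrees, less where a joint would pass 70% of its speed; a pose out of reach is approached as far as the arm can. A call with a gripper value outside its range is refused whole. "fingers" is the finger opening in mm, from 0 to 85.4, set as the call begins (left out, the last holds). The fingers move at their own pace and stop on an object; "squeeze" is the grip in N (left out, the last holds). Time passes only in rows, so rows that repeat a pose let the fingers close, or fill a call up. It gives the time, the measured TCP pose, the force and the opening at its end, in the units of the state.
- r.sense(): the state, without advancing time (a new reading comes with each control period).
- r.snapshot(name): name is "side" or "top"; returns a dict with "pixels" (384x512x3 uint8, red, green, blue), "camera_matrix" (3x3 intrinsics, pixels), "xyz" and "orientation" of the camera in the world. Camera axes: x right, y down, z forward; pixel columns grow to the right and rows downward; lengths in mm; the calibration is good to about 2 mm. A picture is of the moment at which its call begins. There is no depth.
- r.hand_in(): hands the job in, once; it reports no verdict.
The state is a dict: "time": time; "joint_pos": joint angles; "qd": joint speeds; "joint_efforts": joint torques, N m; "tool_pos": TCP position; "tcp_rot": TCP orientation; "ft_force": force on the tool from outside, world axes, zero at the start; "wrist_torque": the same for the moment, N m; "finger_gap": finger opening in mm.
Only numpy, scipy, OpenCV 4.12 (cv2) and the standard library are available. Lean on these libraries where they do the work, as an engineer would, in place of code of your own. Each camera call takes 0.05 s, during which the arm holds its last target.

## Working session

There is one attempt and no reset: what is moved stays moved. The work goes in short steps, Python scripts to look and compute and a tool call to move; the robot and the scene stay as the last step left them, time stands still between calls to the robot, and variables do not carry over. Pictures are saved under pics/ and viewed, and the job is handed in when it is done.

Besides the shell and the picture viewer there is one more tool, called after "Request:" by a JSON object that holds its "op" and its "data". drive_tool: Moves the arm, as the interface text tells. Its arguments: {"type":"object","properties":{"moves":{"type":"array","items":{"type":"array"}},"fingers":{"type":"number"},"squeeze":{"type":"number"}},"required":["moves"]}

```bash
mkdir -p pics; ls; python3 - <<'E'
from bench import r
import cv2
print(r.sense())
for n in("side","top"):
    s=r.snapshot(n); cv2.imwrite(f"pics/{n}0.png",s["pixels"][:,:,::-1]); print(n,s["camera_matrix"],s["xyz"],s["orientation"])
E
```

```text
pics
{'time': 0.0, 'joint_pos': array([-6.91214539e+01,  7.51340472e+00,  8.53279657e+01, -2.48914974e-04,
        8.72596284e+01, -4.89338068e+00]), 'qd': array([-0.09743947, -0.00211093,  0.06842762,  0.03287114,  0.03301393,
        0.02386622]), 'joint_efforts': array([ 1.99239339e-04, -5.69413161e+01, -5.00541186e+01, -2.20318775e-04,
        1.47904514e-02,  6.61820695e-05]), 'tool_pos': array([ 260.71614943, -539.85655613,  252.27471892]), 'tcp_rot': array([-1.79899348e+02, -8.36767674e-03,  2.57719315e+01]), 'ft_force': array([ 0.39902476, -0.67690887,  0.67268596]), 'wrist_torque': array([0.02823783, 0.04683891, 0.01675987]), 'finger_gap': 85.09550930291634}
side [[351.25199409   0.         250.21033008]
 [  0.         351.25199409 189.24142613]
 [  0.           0.           1.        ]] [353.40747332 768.89464376 624.91494291] [-122.82753326    1.4422621  -169.99604988]
top [[430.30781228   0.         259.40771767]
 [  0.         430.30781228 191.12205548]
 [  0.           0.           1.        ]] [ 253.81394287  -62.16157439 1195.71337769] [-167.80851168   -0.26334709  -88.4234305 ]
```

View pics/side0.png

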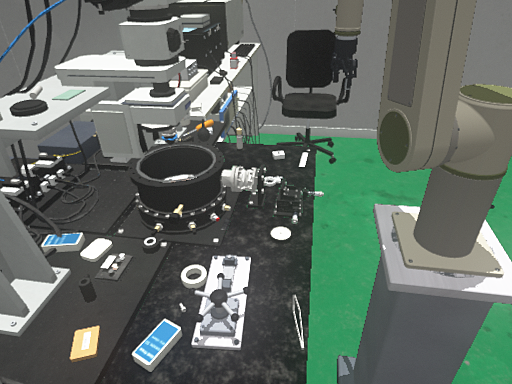

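View pics/top0.png

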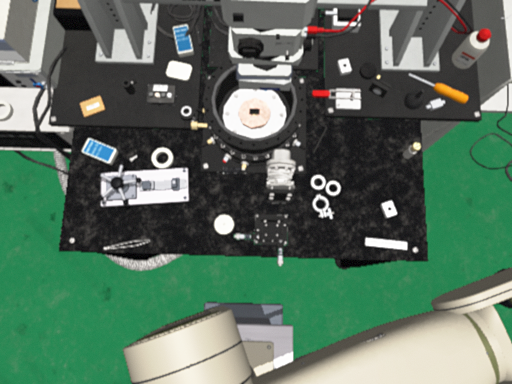

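The side view shows the clamp at about (222,305), with the wheel nearest the camera. The top view shows the clamp at (145,186), wheel at (122,186), rings at (318,182) and (333,188), and what looks like the block at (389,209). I'll zoom in on these.

```bash
cat > h.py <<'E'
import numpy as np, cv2
from scipy.spatial.transform import Rotation as R
def ray(s,uv):
    K=s["camera_matrix"]; d=np.linalg.solve(K,[uv[0],uv[1],1.0])
    return np.array(s["xyz"]), R.from_euler('xyz',s["orientation"],degrees=True).apply(d)
def onplane(s,uv,z):
    o,d=ray(s,uv); return o+d*(z-o[2])/d[2]
def proj(s,p):
    q=R.from_euler('xyz',s["orientation"],degrees=True).inv().apply(np.array(p)-s["xyz"]); q=s["camera_matrix"]@q; return q[:2]/q[2]
def crop(s,x0,y0,x1,y1,k,f):
    cv2.imwrite(f,cv2.resize(s["pixels"][y0:y1,x0:x1,::-1],None,fx=k,fy=k,interpolation=cv2.INTER_CUBIC))
def tri(s1,u1,s2,u2):
    o1,d1=ray(s1,u1);o2,d2=ray(s2,u2)
    A=np.c_[d1,-d2];t=np.linalg.lstsq(A,o2-o1,rcond=None)[0]
    a=o1+d1*t[0];b=o2+d2*t[1];return (a+b)/2,np.linalg.norm(a-b)
E
python3 - <<'E'
from bench import r
from h import *
import pickle
S={n:r.snapshot(n) for n in("side","top")}
pickle.dump(S,open("s0.pkl","wb"))
crop(S["top"],90,135,200,215,7,"pics/t_clamp.png")
crop(S["top"],300,165,420,255,6,"pics/t_block.png")
crop(S["side"],180,245,265,355,5,"pics/s_clamp.png")
crop(S["side"],225,140,335,250,5,"pics/s_block.png")
E
```

```text
(no output)
```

View pics/t_clamp.png

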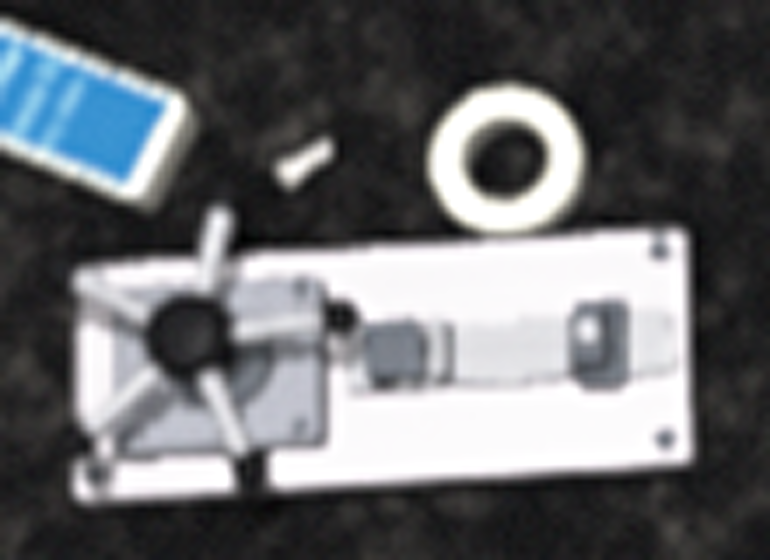

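View pics/t_block.png

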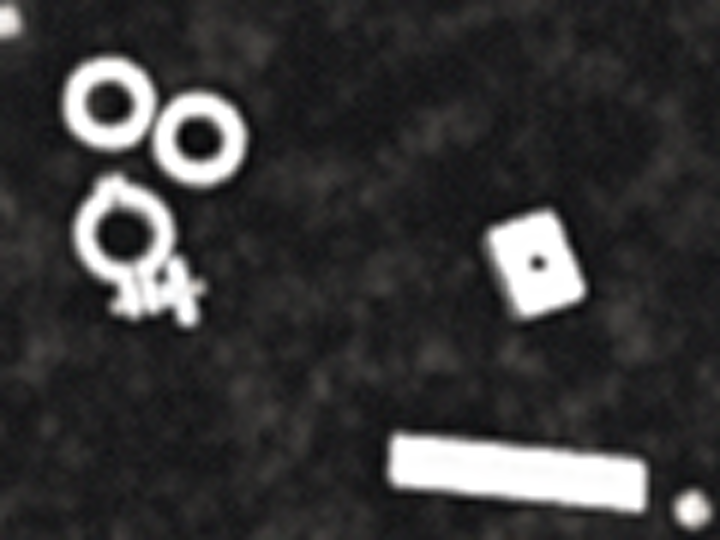

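View pics/s_clamp.png

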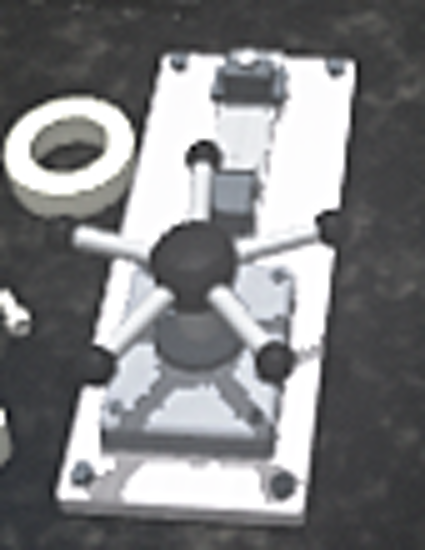

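View pics/s_block.png

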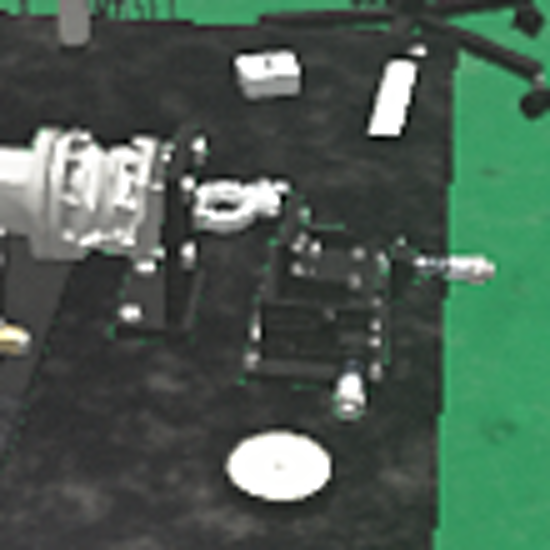

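The top crop shows the block hole at crop (538,262), plate corners at (75,268), (688,230), (692,463) and (77,503), and ball ends near (340,318), (252,470) and (97,470). Next I'll compute world positions from these.

```bash
python3 - <<'E'
import pickle
from h import *
S=pickle.load(open("s0.pkl","rb"));t=S["top"];s=S["side"]
# block
g=cv2.cvtColor(t["pixels"],cv2.COLOR_RGB2GRAY)
def rect(sn,x0,y0,x1,y1,z,th=150):
    g=cv2.cvtColor(sn["pixels"],cv2.COLOR_RGB2GRAY)[y0:y1,x0:x1]
    k=6;G=cv2.resize(g,None,fx=k,fy=k,interpolation=cv2.INTER_CUBIC)
    cs,_=cv2.findContours((G>th).astype(np.uint8),cv2.RETR_EXTERNAL,cv2.CHAIN_APPROX_NONE)
    c=max(cs,key=cv2.contourArea).reshape(-1,2)
    W=np.array([onplane(sn,(x0+(a+.5)/k-.5,y0+(b+.5)/k-.5),z)[:2] for a,b in c],np.float32)
    return cv2.minAreaRect(W)
for z in (19,): print("block",rect(t,375,195,402,222,z))
k=6; print("hole",onplane(t,(300+538.5/6-.5,165+262.5/6-.5),19))
print("plate",rect(t,95,160,195,212,12))
f=lambda x,y:(90+(x+.5)/7-.5,135+(y+.5)/7-.5)
P=[onplane(t,f(*p),12) for p in[(75,268),(688,230),(692,463),(77,503)]]
print(np.round(P,1)); print(np.mean(P,0))
fs=lambda x,y:(180+(x+.5)/5-.5,245+(y+.5)/5-.5)
Q=[onplane(s,fs(*p),12) for p in[(165,57),(355,59),(303,520),(58,508)]]
print("side",np.round(Q,1))
print("hub top",onplane(t,f(188,335),84),"side hub",onplane(s,fs(195,258),84))
for p in[(340,318),(252,470),(97,470)]: print("ball",onplane(t,f(*p),70))
for p in[(203,155),(330,226),(273,362),(100,364)]: print("ballS",onplane(s,fs(*p),70))
print("pad front/back/jaw", [np.round(onplane(t,f(*p),37),1) for p in[(452,350),(430,350),(365,353)]])
print("stop",[np.round(onplane(t,f(*p),39),1) for p in[(570,345),(628,345),(600,300),(600,390)]])
for c in[(108,102),(200,138)]: print("ring",onplane(t,(300+c[0]/6-.4,165+c[1]/6-.4),14))
E
```

```text
block ((469.0169982910156, -421.2869873046875), (44.338539123535156, 34.83510208129883), 19.981847763061523)
hole [ 469.72517039 -422.44111333   19.        ]
plate ((527.90625, 265.83746337890625), (126.87352752685547, 247.23214721679688), 5.15821647644043)
[[549.7 391.9  12. ]
 [572.8 144.9  12. ]
 [476.5 137.3  12. ]
 [453.3 380.9  12. ]]
[513.08171723 263.73500848  12.        ]
side [[573.4 151.2  12. ]
 [479.3 138.5  12. ]
 [455.9 385.9  12. ]
 [549.4 395.8  12. ]]
hub top [506.81674525 318.81774101  84.        ] side hub [506.86448156 329.72502998  84.        ]
ball [518.36137588 266.01853618  70.        ]
ball [458.13991346 294.21871957  70.        ]
ball [456.47167314 352.9612369   70.        ]
ballS [521.06821981 264.65841008  70.        ]
ballS [460.78306796 294.23521702  70.        ]
ballS [469.85946253 361.24828766  70.        ]
ballS [533.71339062 372.15199208  70.        ]
pad front/back/jaw [array([514.4, 230.4,  37. ]), array([514.2, 239.1,  37. ]), array([512.2, 264.6,  37. ])]
stop [array([517.3, 183.7,  39. ]), array([518. , 160.8,  39. ]), array([535.9, 173.1,  39. ]), array([499.5, 170.6,  39. ])]
ring [ 541.37622161 -224.1318522    14.        ]
ring [ 525.23113444 -267.31554974   14.        ]
```

```bash
python3 - <<'E'
import pickle
from h import *
S=pickle.load(open("s0.pkl","rb"));t=S["top"];s=S["side"]
f=lambda x,y:(300+(x+.5)/6-.5,165+(y+.5)/6-.5)
# top-face corners
C=np.array([onplane(t,f(*p),19)[:2] for p in[(490,238),(551,210),(584,293),(527,318)]]); print(C.round(1),C.mean(0))
d=lambda a,b:np.degrees(np.arctan2(*(C[a]-C[b])[::-1])),np.linalg.norm(C[a]-C[b])
for a,b in((0,3),(1,2),(1,0),(2,3)): v=C[a]-C[b];print(np.degrees(np.arctan2(v[1],v[0])),np.linalg.norm(v))
crop(s,265,140,300,170,20,"pics/s_blk2.png")
crop(s,215,245,250,295,12,"pics/s_cl2.png")
crop(t,138,170,190,200,15,"pics/t_cl2.png")
e=np.array([.094,-.9956]);O=np.array([509.4,321.3]);N=O+113*e; print("nest",N)
n=np.array([.9956,.094])
for dx in(-24,-30,23,31):
  for dy,z in((0,37),):
    p=N+dx*e; print(dx,(proj(t,[*p,37 if dx<0 else 39])-[138,170])*15+7,(proj(s,[*p,37 if dx<0 else 39])-[215,245])*12+6)
E
```

```text
[[ 480.4 -400.6]
 [ 494.5 -429.4]
 [ 455.8 -443.2]
 [ 443.4 -416.4]] [ 468.50333912 -422.38548892]Traceback (most recent call last):
  File "<stdin>", line 7, in <module>
NameError: name 'a' is not defined
```

```bash
python3 - <<'E'
import pickle
from h import *
S=pickle.load(open("s0.pkl","rb"));t=S["top"];s=S["side"]
f=lambda x,y:(300+(x+.5)/6-.5,165+(y+.5)/6-.5)
C=np.array([onplane(t,f(*p),19)[:2] for p in[(490,238),(551,210),(584,293),(527,318)]])
for a,b in((0,3),(1,2),(1,0),(2,3)): v=C[a]-C[b];print(np.degrees(np.arctan2(v[1],v[0])),np.linalg.norm(v))
crop(s,265,140,300,170,20,"pics/s_blk2.png")
crop(s,215,245,250,295,12,"pics/s_cl2.png")
crop(t,138,170,190,200,15,"pics/t_cl2.png")
e=np.array([.094,-.9956]);O=np.array([509.4,321.3]);N=O+113*e; print("nest",N)
for dx in(-24,-30,23,31):
    p=N+dx*e; z=37 if dx<0 else 39
    print(dx,(proj(t,[*p,z])-[138,170])*15+7,(proj(s,[*p,z])-[215,245])*12+6)
E
```

```text
23.175864269776806 40.28436771909041
19.63546759251745 41.059936291701035
-64.0000227811796 32.06316324997029
-65.10987501087673 29.50188190051285
nest [520.022  208.7972]
-24 [238.22054264 207.54423844] [139.98081153 373.3457307 ]
-30 [205.56082915 209.62198909] [135.53156309 397.5210403 ]
23 [491.69732761 188.76834199] [172.37130742 186.67683934]
31 [535.24216114 185.99843107] [177.68714485 157.87868229]
```

View pics/s_blk2.png

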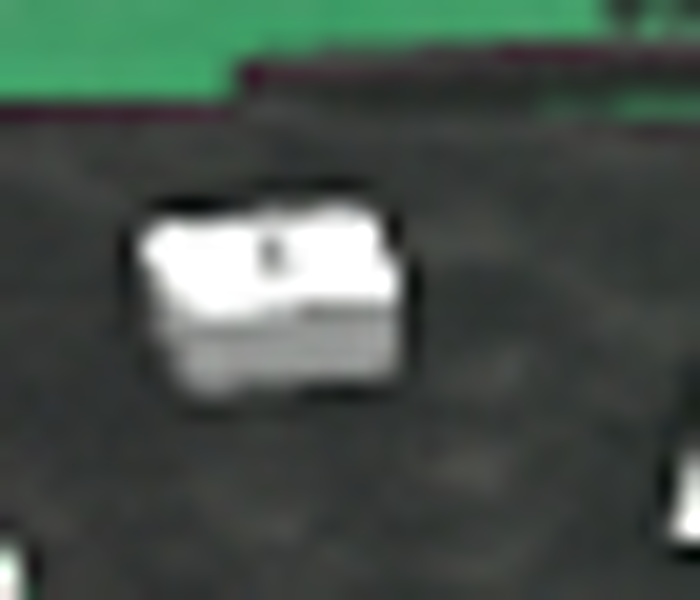

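View pics/s_cl2.png

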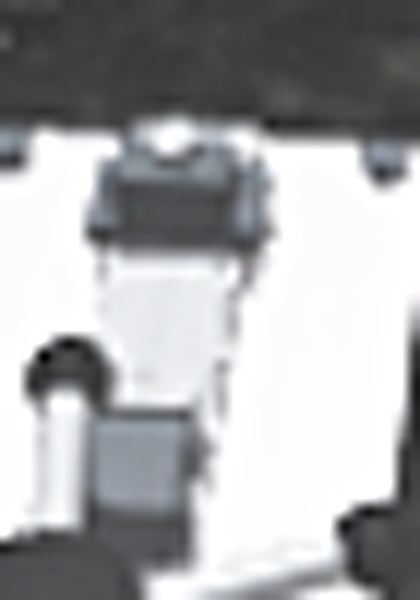

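View pics/t_cl2.png

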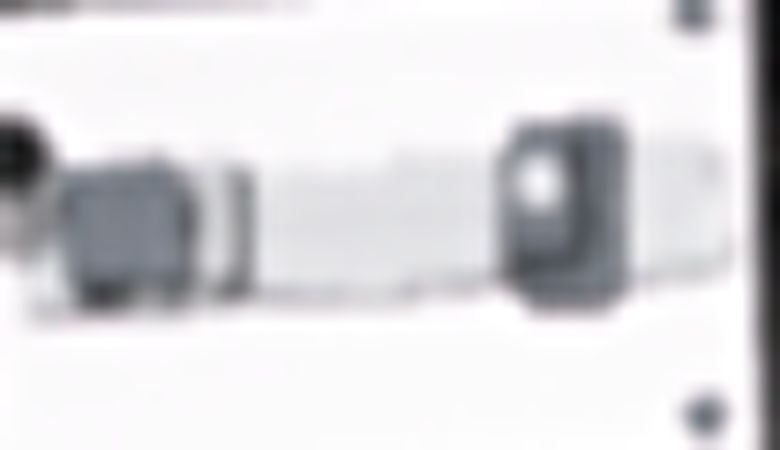

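The side crop shows the block's hole at about (278.6,152.5). In the top clamp crop, the pad's top front edge is near x=235 and the stop face near x=502. That puts the pad about 24.6 mm behind my nest estimate (519,209) and the stop about 25 mm ahead, which matches the description. The block is at (469.3,-422.4) with yaw about 22.5°. Moving above it.

Request:
{"op": "drive_tool", "data": {"moves": [[[30,17,-20],-1],[[60,34,-40],-2],[[90,51,-60],-3],[[120,68,-85],-3],[[150,85,-110],-3],[[180,102,-130],-3],[[208,118,-150],-3],[[208,118,-150],-3]], "fingers": 60}}

```text
time: 0.87
tool_pos: [471.2, -416.3, 97.5]
tcp_rot: [-179.6, 0.0, 23.0]
ft_force: [-0.4, -0.0, -0.4]
finger_gap: 60.2
```

Request:
{"op": "drive_tool", "data": {"moves": [[[0,0,-10],0],[[0,0,-20],0],[[0,0,-30],0],[[0,0,-40],0],[[0,0,-50],0],[[0,0,-55],0],[[0,0,-55],0],[[0,0,-55],0]]}}

```text
time: 1.53
tool_pos: [468.5, -422.4, 48.0]
tcp_rot: [-180.0, 0.0, 22.7]
ft_force: [-0.7, 0.2, 0.1]
finger_gap: 60.2
```

```bash
python3 - <<'E'
from bench import r
from h import *
x=r.sense();print(x["tool_pos"],x["tcp_rot"],x["ft_force"],x["finger_gap"])
s=r.snapshot("side");crop(s,245,120,325,180,9,"pics/s1.png")
print(proj(s,x["tool_pos"]), proj(s,x["tool_pos"]-[0,0,22]))
t=r.snapshot("top");crop(t,340,160,440,240,7,"pics/t1.png")
E
```

```text
[ 468.46098997 -422.42720365   47.97070297] [-1.79964290e+02  1.20449847e-02  2.27369044e+01] [-0.70543057  0.20189337  0.06299022] 60.19837007050554
[279.11669218 145.35766733] [279.00345936 150.64790122]
```

View pics/s1.png

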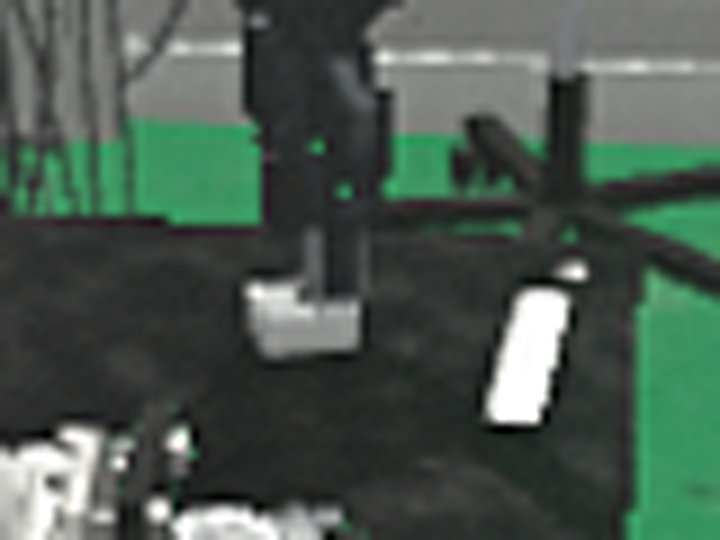

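View pics/t1.png

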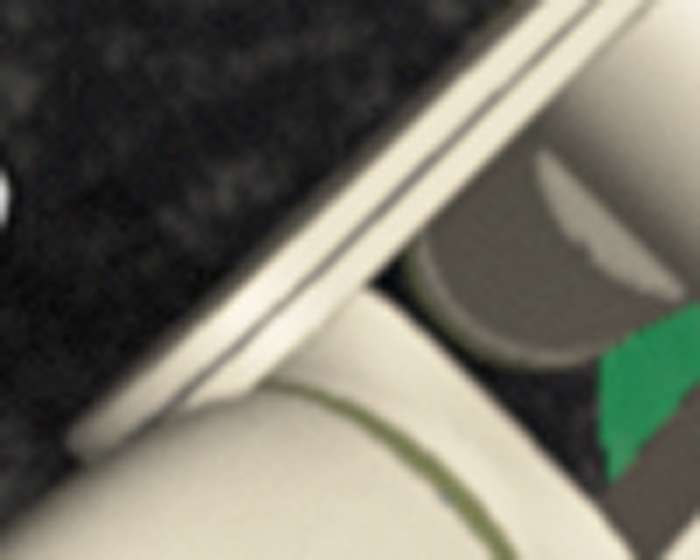

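In the side crop the near finger is at (332,300), in front of the block (245–360). That fits a 60 mm opening centred on the block. Descending, then closing.

Request:
{"op": "drive_tool", "data": {"moves": [[[0,0,-6],0],[[0,0,-12],0],[[0,0,-17],0],[[0,0,-21],0],[[0,0,-21],0],[[0,0,-21],0],[[0,0,-21],0],[[0,0,-21],0]]}}

```text
time: 2.3
tool_pos: [469.1, -422.5, 27.6]
tcp_rot: [180.0, -0.0, 22.8]
ft_force: [0.0, 1.1, -0.3]
finger_gap: 60.3
```

Request:
{"op": "drive_tool", "data": {"moves": [[[0,0,0],0],[[0,0,0],0],[[0,0,0],0],[[0,0,0],0],[[0,0,0],0],[[0,0,0],0],[[0,0,0],0],[[0,0,0],0]], "fingers": 10, "squeeze": 35}}

```text
time: 2.97
tool_pos: [469.2, -422.6, 27.8]
tcp_rot: [180.0, -0.0, 22.8]
ft_force: [-0.8, 0.3, 5.7]
finger_gap: 29.3
```

Gap 29.3 mm: the block is held. Lifting, then carrying it round the front.

Request:
{"op": "drive_tool", "data": {"moves": [[[0,0,15],0],[[0,0,40],0],[[0,0,70],0],[[0,0,100],0],[[0,0,130],0],[[0,0,155],0],[[0,0,163],0],[[0,0,163],0]]}}

```text
time: 3.63
tool_pos: [470.0, -423.5, 194.2]
tcp_rot: [179.7, -0.1, 22.8]
ft_force: [0.2, -0.4, -0.6]
finger_gap: 29.0
```

Request:
{"op": "drive_tool", "data": {"moves": [[[-20,18,0],0],[[-50,45,0],2],[[-80,72,0],6],[[-110,99,0],10],[[-140,126,0],14],[[-165,149,0],18],[[-179,161,0],21],[[-179,161,0],22]]}}

```text
time: 4.3
tool_pos: [287.0, -258.3, 187.6]
tcp_rot: [-179.7, -0.0, 45.0]
ft_force: [-0.9, 1.0, -1.4]
finger_gap: 29.4
```

Request:
{"op": "drive_tool", "data": {"moves": [[[22,30,0],3],[[44,62,0],6],[[64,98,0],9],[[79,136,0],12],[[90,175,0],15],[[97,215,0],18],[[100,255,0],21],[[100,261,0],22]]}}

```text
time: 4.97
tool_pos: [389.4, 5.1, 188.6]
tcp_rot: [-179.8, -0.1, 67.2]
ft_force: [0.0, 0.2, -0.8]
finger_gap: 28.8
```

```bash
python3 - <<'E'
from bench import r
from h import *
s=r.snapshot("side");cv2.imwrite("pics/s2.png",s["pixels"][:,:,::-1])
E
```

```text
(no output)
```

View pics/s2.png

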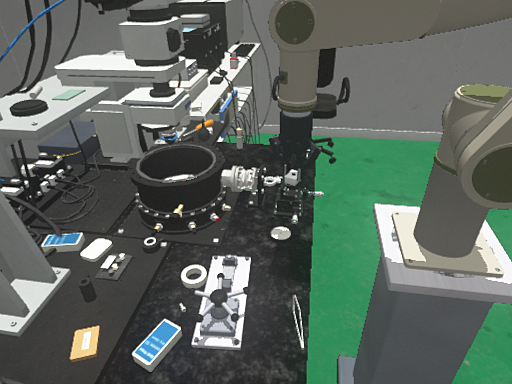

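The side view shows the block in the gripper at about (292,175), clear of the equipment. Going on round to above the clamp.

Request:
{"op": "drive_tool", "data": {"moves": [[[-3,30,0],4],[[-7,62,0],8],[[-12,95,0],12],[[-20,125,0],16],[[-25,145,0],20],[[-25,146,0],24],[[-25,146,0],28],[[-25,146,0],28.6]]}}

```text
time: 5.68
tool_pos: [364.8, 145.0, 189.1]
tcp_rot: [-179.9, 0.0, 95.5]
ft_force: [0.2, -0.4, -0.8]
finger_gap: 29.2
```

Request:
{"op": "drive_tool", "data": {"moves": [[[25,10,0],0],[[55,22,-10],0],[[85,35,-20],0],[[115,47,-30],0],[[140,57,-40],0],[[154,63,-50],0],[[154,63,-55],0],[[154,63,-55],0]]}}

```text
time: 6.35
tool_pos: [518.2, 207.1, 132.2]
tcp_rot: [-179.7, 0.1, 95.2]
ft_force: [-0.8, -0.3, -0.8]
finger_gap: 29.2
```

```bash
python3 - <<'E'
from bench import r
from h import *
x=r.sense();print(x["tool_pos"],x["tcp_rot"],x["ft_force"],x["finger_gap"])
s=r.snapshot("side");crop(s,170,170,290,330,3.7,"pics/s3.png")
t=r.snapshot("top");cv2.imwrite("pics/t3.png",t["pixels"][:,:,::-1])
E
```

```text
[518.19616455 207.07463557 132.2402867 ] [-1.79720004e+02  7.22063612e-02  9.51793592e+01] [-0.80409932 -0.34320673 -0.78661364] 29.24325860094463
```

View pics/s3.png

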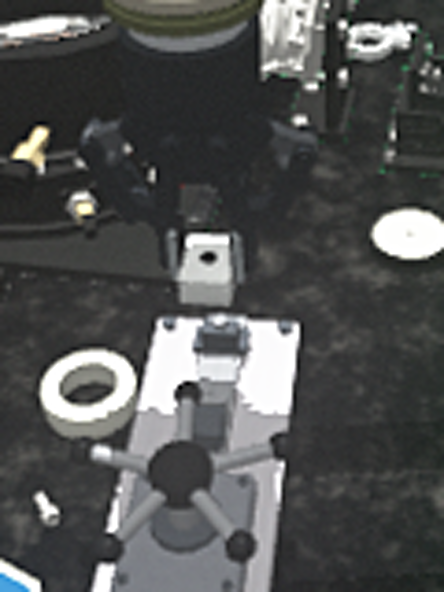

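View pics/t3.png

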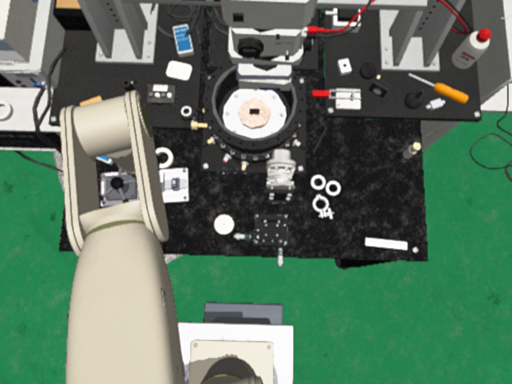

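The side view shows the block hole at crop (207,256), with the clamp below it: stop at about (222,330) and jaw at (212,400). The arm hides the clamp in the top view, so I'll check the alignment from the side camera.

```bash
python3 - <<'E'
from bench import r
from h import *
s=r.snapshot("side");x=r.sense();p=x["tool_pos"];print(p,x["tcp_rot"])
f=lambda a,b:(170+(a+.5)/3.7-.5,170+(b+.5)/3.7-.5)
print("hole",onplane(s,f(207,256),p[2]-8.8))
g=lambda a,b:(215+(a+.5)/12-.5,245+(b+.5)/12-.5)
print("stop face",[onplane(s,g(*q),39).round(1) for q in((112,180),(238,180))],"bottom",[onplane(s,g(*q),20).round(1) for q in((100,245),(242,250))])
print("bed edges z20",[onplane(s,g(*q),20).round(1) for q in((103,300),(235,300),(215,390))])
crop(s,200,215,250,265,12,"pics/s4.png")
crop(s,205,245,255,295,12,"pics/s5.png")
E
```

```text
[518.4703989  207.77791242 135.22688907] [-1.79960606e+02  1.46969418e-02  9.52706031e+01]
hole [518.43790639 211.1205511  126.42688907]
stop face [array([534.2, 186. ,  39. ]), array([509.7, 182.3,  39. ])] bottom [array([538.2, 185.2,  20. ]), array([509.9, 182.3,  20. ])]
bed edges z20 [array([534. , 199.6,  20. ]), array([508.4, 195.8,  20. ]), array([507.2, 219.3,  20. ])]
```

View pics/s4.png

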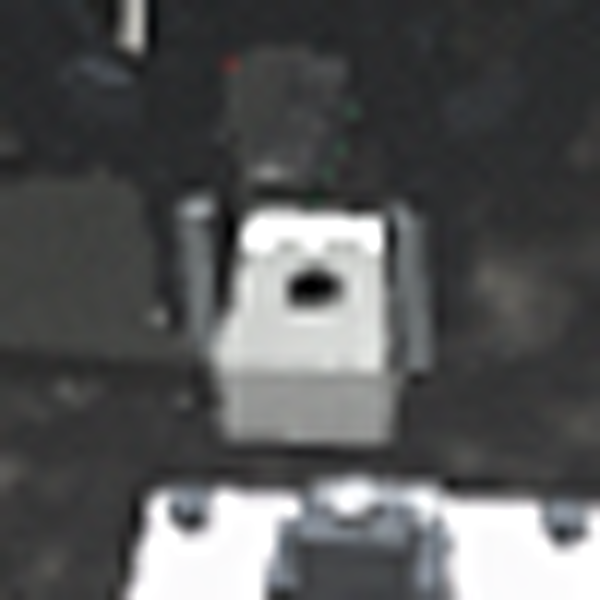

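View pics/s5.png

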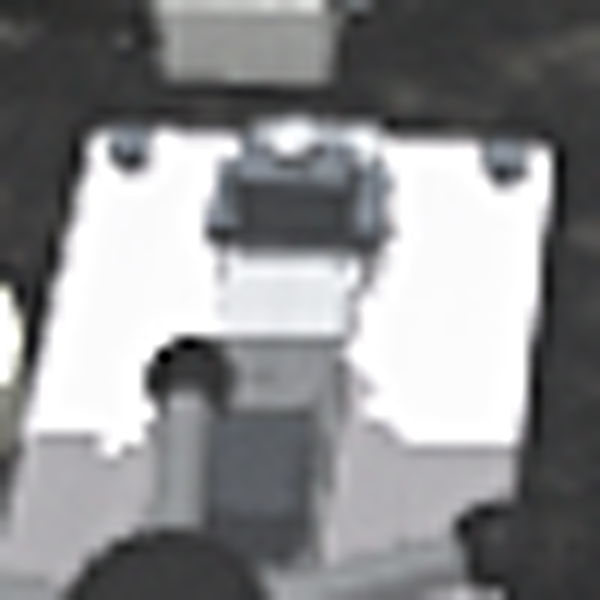

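Relative to the stop in the side view, the block should shift about +1.5 mm in x and 1 mm toward the stop. Descending to just above the bed.

Request:
{"op": "drive_tool", "data": {"moves": [[[0,0,-10],0],[[1,0,-20],0],[[1,-1,-30],0],[[1,-1,-40],0],[[1,-1,-50],0],[[1,-1,-60],0],[[1,-1,-66],0],[[1,-1,-66],0]]}}

```text
time: 7.17
tool_pos: [518.5, 207.3, 67.0]
tcp_rot: [-179.8, 0.0, 95.4]
ft_force: [-0.0, -0.7, -0.3]
finger_gap: 28.9
```

```bash
python3 - <<'E'
from bench import r
from h import *
x=r.sense();print(x["tool_pos"],x["tcp_rot"],x["ft_force"],x["finger_gap"])
s=r.snapshot("side");crop(s,195,230,255,290,10,"pics/s6.png")
E
```

```text
[518.47762663 207.29273896  66.98094621] [-1.79806905e+02  3.86774890e-02  9.53751842e+01] [-0.02465161 -0.66814554 -0.27787132] 28.942976817625247
```

View pics/s6.png

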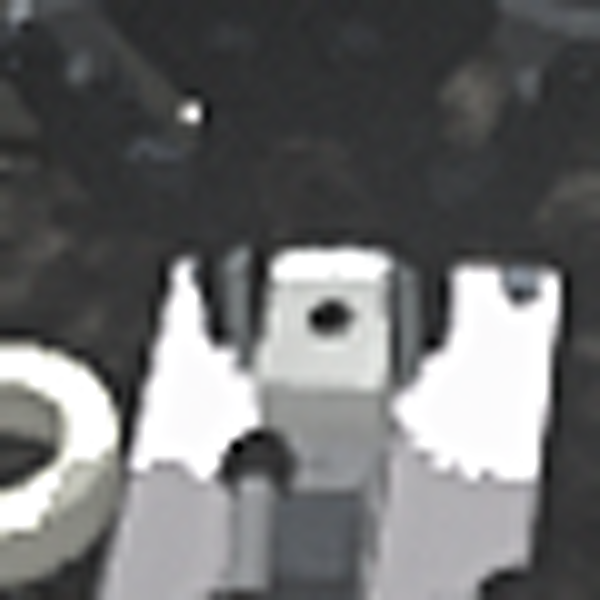

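The block (crop x 258–388) is centred over the bed, in front of the jaw. Lowering slowly.

Request:
{"op": "drive_tool", "data": {"moves": [[[0,0,-4],0],[[0,0,-8],0],[[0,0,-12],0],[[0,0,-15],0],[[0,0,-17],0],[[0,0,-19],0],[[0,0,-20],0],[[0,0,-20],0]]}}

```text
time: 7.88
tool_pos: [519.8, 207.6, 49.0]
tcp_rot: [-180.0, 0.0, 95.4]
ft_force: [0.3, 0.2, -0.7]
finger_gap: 29.1
```

Request:
{"op": "drive_tool", "data": {"moves": [[[0,0,-0.5],0],[[0,0,-1],0],[[0,0,-1.5],0],[[0,0,-1.5],0],[[0,0,-1.5],0],[[0,0,-1.5],0],[[0,0,-1.5],0],[[0,0,-1.5],0]]}}

```text
time: 8.55
tool_pos: [519.9, 207.7, 47.8]
tcp_rot: [180.0, -0.0, 95.4]
ft_force: [0.0, 0.3, -0.0]
finger_gap: 28.9
```

```bash
python3 - <<'E'
from bench import r
from h import *
x=r.sense();print(x["tool_pos"],x["tcp_rot"],x["ft_force"],x["finger_gap"])
s=r.snapshot("side");crop(s,195,230,255,290,10,"pics/s7.png")
E
```

```text
[519.91965651 207.69937292  47.80839942] [ 1.79996505e+02 -7.16895070e-05  9.53719806e+01] [ 0.03159346  0.32233868 -0.01056621] 28.910088884892474
```

View pics/s7.png

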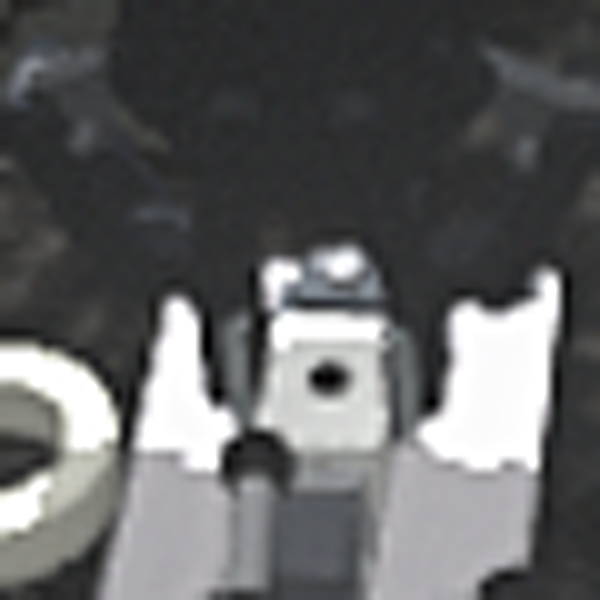

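The block is in front of the stop and behind the jaw, with the hole at crop (327,378). There is no contact force yet, so it goes a touch lower.

Request:
{"op": "drive_tool", "data": {"moves": [[[0,0,-0.3],0],[[0,0,-0.6],0],[[0,0,-0.6],0],[[0,0,-0.6],0],[[0,0,-0.6],0],[[0,0,-0.6],0],[[0,0,-0.6],0],[[0,0,-0.6],0]]}}

```text
time: 9.27
tool_pos: [519.9, 207.7, 47.8]
tcp_rot: [-180.0, 0.0, 95.4]
ft_force: [-3.8, -1.7, 5.8]
finger_gap: 28.9
```

Request:
{"op": "drive_tool", "data": {"moves": [[[0,0,0],0],[[0,0,0],0],[[0,0,0],0],[[0,0,0],0],[[0,0,0],0],[[0,0,0],0],[[0,0,0],0],[[0,0,0],0]], "fingers": 46}}

```text
time: 9.93
tool_pos: [519.9, 207.7, 47.1]
tcp_rot: [-180.0, 0.0, 95.4]
ft_force: [0.0, -0.6, 1.3]
finger_gap: 46.1
```

Request:
{"op": "drive_tool", "data": {"moves": [[[0,0,4],0],[[0,0,10],0],[[0,0,20],0],[[0,0,40],0],[[0,0,65],0],[[0,0,90],0],[[0,0,110],0],[[0,0,110],0]]}}

```text
time: 10.6
tool_pos: [523.1, 208.7, 164.1]
tcp_rot: [179.5, -0.1, 95.4]
ft_force: [-0.1, 0.6, 1.1]
finger_gap: 45.9
```

```bash
python3 - <<'E'
from bench import r
from h import *
x=r.sense();print(x["tool_pos"],x["tcp_rot"],x["ft_force"],x["finger_gap"])
s=r.snapshot("side");crop(s,180,230,260,330,6,"pics/s8.png")
E
```

```text
[523.07855931 208.6623273  164.12848039] [ 1.79463524e+02 -1.05679368e-01  9.53747457e+01] [-0.13160626  0.58209327  1.12113918] 45.869571073850096
```

View pics/s8.png

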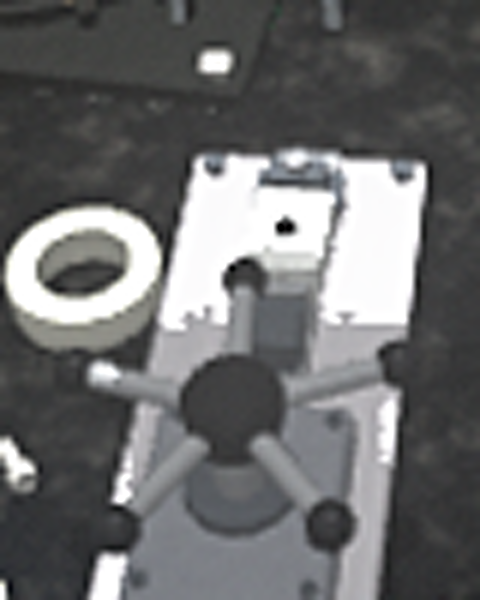

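The block sits flat on the bed between jaw (crop 280,310) and stop (300,170), hole at (285,226). Next the fingers close and go above the wheel gap on the robot's side, between the spokes at 136° and 208°.

Request:
{"op": "drive_tool", "data": {"moves": [[[-5,15,0],7],[[-11,30,0],14],[[-17,45,0],21],[[-23,60,0],28],[[-29,75,0],35],[[-35,90,0],42],[[-41,105,0],49],[[-46.7,118.8,0],54.6]], "fingers": 0}}

```text
time: 11.32
tool_pos: [472.3, 327.1, 156.6]
tcp_rot: [-179.9, -0.0, 150.3]
ft_force: [0.2, 0.0, 0.9]
finger_gap: 0.0
```

Request:
{"op": "drive_tool", "data": {"moves": [[[0,0,-10],0],[[0,0,-20],0],[[0,0,-30],0],[[0,0,-40],0],[[0,0,-47],0],[[0,0,-47],0],[[0,0,-47],0],[[0,0,-47],0]]}}

```text
time: 11.98
tool_pos: [473.6, 326.4, 110.5]
tcp_rot: [180.0, 0.0, 149.9]
ft_force: [0.4, 0.0, 0.5]
finger_gap: 0.1
```

```bash
python3 - <<'E'
from bench import r
from h import *
x=r.sense();print(x["tool_pos"],x["tcp_rot"],x["ft_force"],x["finger_gap"])
s=r.snapshot("side");crop(s,180,230,280,330,6,"pics/s9.png")
print((proj(s,x["tool_pos"]-[0,0,22])-[180,230])*6)
t=r.snapshot("top");crop(t,80,130,220,240,5,"pics/t9.png")
E
```

```text
[473.57267602 326.35433382 110.50323534] [1.79979438e+02 1.37016202e-02 1.49927729e+02] [0.36330178 0.04860724 0.51482794] 0.0815384700581689
[334.00665492 392.07736065]
```

View pics/s9.png

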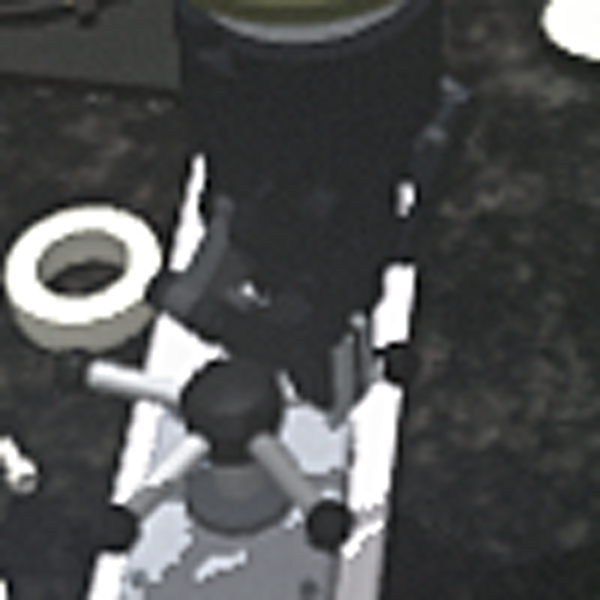

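View pics/t9.png

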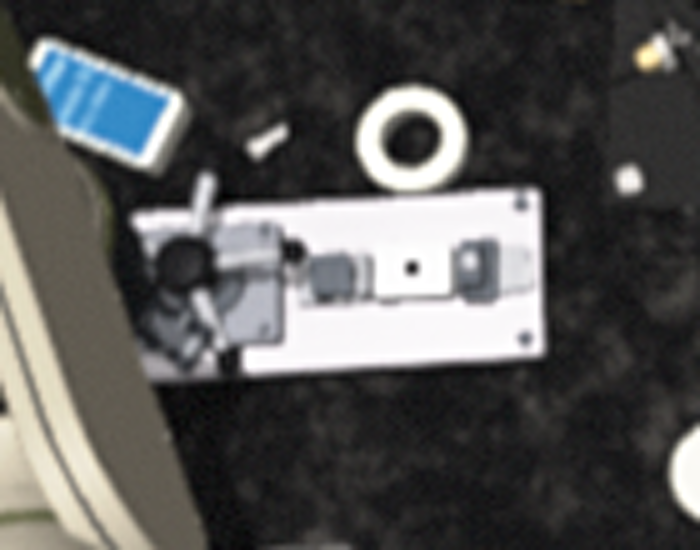

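The side crop shows the shut fingertips at about (343,415), between the spokes ending at balls (397,360) and (328,522). The top view shows the block with its hole at (412,268), between jaw and stop. Dropping the tips into the gap.

Request:
{"op": "drive_tool", "data": {"moves": [[[0,0,-4],0],[[0,0,-8],0],[[0,0,-12],0],[[0,0,-16],0],[[0,0,-20],0],[[0,0,-24],0],[[0,0,-28],0],[[0,0,-28],0]], "squeeze": 40}}

```text
time: 12.75
tool_pos: [472.5, 326.1, 80.9]
tcp_rot: [-179.9, -0.0, 150.0]
ft_force: [-0.4, -0.4, -0.7]
finger_gap: -0.2
```

```bash
python3 - <<'E'
from bench import r
from h import *
x=r.sense();print(x["tool_pos"],x["tcp_rot"],x["ft_force"],x["wrist_torque"])
s=r.snapshot("side");crop(s,180,230,280,330,6,"pics/s10.png")
# orbit table relative to the start phi=172
c=np.array([508.8,321.5]);rr=36
p0=c+rr*np.array([np.cos(np.radians(172)),np.sin(np.radians(172))])
for d in range(0,200,4):
    a=np.radians(172-d); p=c+rr*np.array([np.cos(a),np.sin(a)]); print(d,(p-p0).round(1),end="; ")
E
```

```text
[472.54587008 326.13403806  80.91369195] [-1.79913464e+02 -4.96686243e-02  1.49972923e+02] [-0.40497092 -0.40951599 -0.728353  ] [ 0.00534373 -0.02610677  0.0476198 ]
0 [0. 0.]; 4 [0.4 2.5]; 8 [1.  4.9]; 12 [1.8 7.3]; 16 [2.8 9.6]; 20 [ 3.9 11.9]; 24 [ 5.1 14.1]; 28 [ 6.5 16.2]; 32 [ 8.1 18.1]; 36 [ 9.8 20. ]; 40 [11.6 21.7]; 44 [13.5 23.4]; 48 [15.5 24.8]; 52 [17.6 26.2]; 56 [19.9 27.3]; 60 [22.2 28.4]; 64 [24.5 29.2]; 68 [26.9 29.9]; 72 [29.4 30.4]; 76 [31.9 30.8]; 80 [34.4 31. ]; 84 [36.9 31. ]; 88 [39.4 30.8]; 92 [41.9 30.4]; 96 [44.4 29.9]; 100 [46.8 29.2]; 104 [49.1 28.4]; 108 [51.4 27.3]; 112 [53.6 26.2]; 116 [55.8 24.8]; 120 [57.8 23.4]; 124 [59.7 21.7]; 128 [61.5 20. ]; 132 [63.2 18.1]; 136 [64.8 16.2]; 140 [66.2 14.1]; 144 [67.4 11.9]; 148 [68.5  9.6]; 152 [69.5  7.3]; 156 [70.3  4.9]; 160 [70.9  2.5]; 164 [71.3  0. ]; 168 [71.6 -2.5]; 172 [71.6 -5. ]; 176 [71.6 -7.5]; 180 [ 71.3 -10. ]; 184 [ 70.9 -12.5]; 188 [ 70.3 -14.9]; 192 [ 69.5 -17.3]; 196 [ 68.5 -19.7];
```

View pics/s10.png

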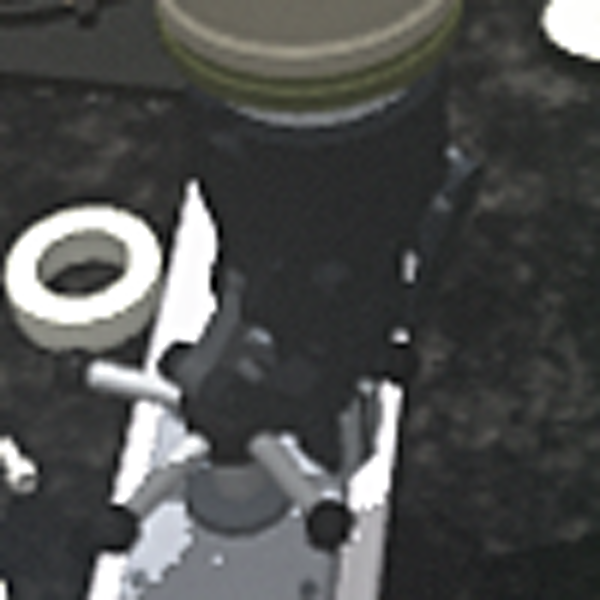

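The fingers are in the gap and touching nothing (force about 0). First push, from 0° to 32° of orbit.

Request:
{"op": "drive_tool", "data": {"moves": [[[0.4,2.5,0],-4],[[1.0,4.9,0],-8],[[1.8,7.3,0],-12],[[2.8,9.6,0],-16],[[3.9,11.9,0],-20],[[5.1,14.1,0],-24],[[6.5,16.2,0],-28],[[8.1,18.1,0],-32]]}}

```text
time: 13.47
tool_pos: [480.1, 344.2, 82.0]
tcp_rot: [-179.8, -0.0, 117.8]
ft_force: [-7.0, -2.0, 3.9]
finger_gap: 0.2
```

```bash
python3 - <<'E'
from bench import r
from h import *
x=r.sense();print(x["tool_pos"],x["tcp_rot"],x["ft_force"],x["wrist_torque"])
s=r.snapshot("side");crop(s,180,230,280,330,6,"pics/s11.png")
t=r.snapshot("top");crop(t,80,130,220,240,5,"pics/t11.png")
E
```

```text
[480.13741427 344.2098963   82.02136332] [-1.79827161e+02 -7.46614810e-03  1.17778085e+02] [-7.01338698 -1.97360453  3.89558198] [-0.36193242  1.02337357  0.0295689 ]
```

View pics/s11.png

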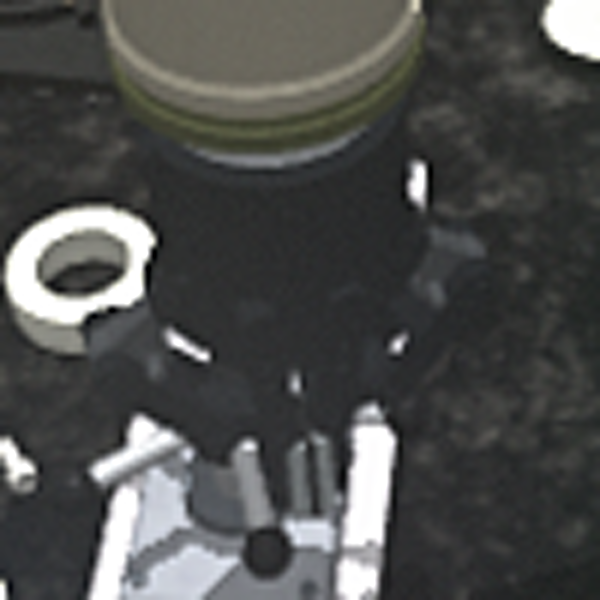

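View pics/t11.png

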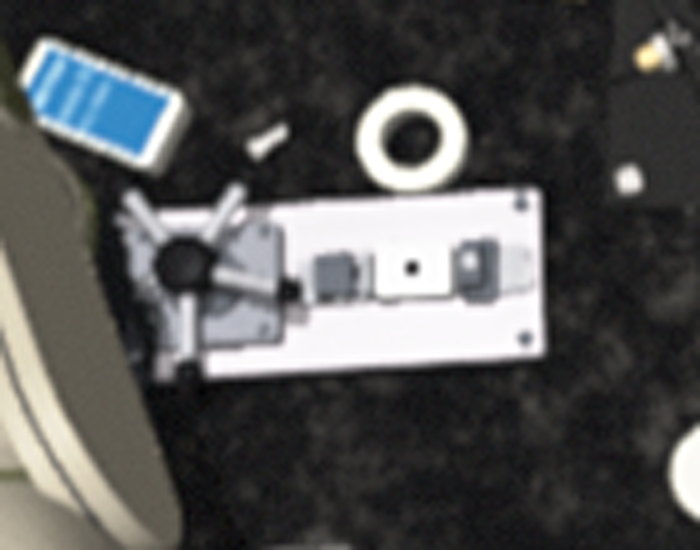

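The wheel turned about 25–30° (near ball now at side crop (265,550)). The reading is about 7 N at a contact radius near 38 mm, or about 6 N at 46 mm including motion. Continuing the same way.

Request:
{"op": "drive_tool", "data": {"moves": [[[0.8,0.95,0],-2],[[1.7,1.9,0],-4],[[2.6,2.8,0],-6],[[3.5,3.6,0],-8],[[4.4,4.5,0],-10],[[5.4,5.3,0],-12],[[6.4,6.0,0],-14],[[7.4,6.7,0],-16]]}}

```text
time: 14.23
tool_pos: [487.3, 351.4, 82.1]
tcp_rot: [-179.8, -0.0, 101.9]
ft_force: [-7.1, 0.2, 3.0]
finger_gap: -0.3
```

```bash
cat > st.py <<'E'
from bench import r
from h import *
x=r.sense();p=x["tool_pos"];F=x["ft_force"];M=x["wrist_torque"]
c=np.array([508.8,321.5])
phi=np.degrees(np.arctan2(p[1]-c[1],p[0]-c[0]));yaw=x["tcp_rot"][2]
sp=np.radians(yaw+6); u=np.array([np.cos(sp),np.sin(sp)]); t=np.array([u[1],-u[0]])
Ft=-F[:2]@t; a=M[2]*1000/(u[0]*F[1]-u[1]*F[0]); along=(p[:2]-c)@u+a
print("t",x["time"],"phi",phi.round(1),"yaw",yaw.round(1),"F",F.round(2),"Ft",Ft.round(2),"Frad",(F[:2]@u).round(2),"contact r",along.round(1),"F@46",(Ft*along/46).round(2), "direct torque about axis@46", ((M[2]*1000+(p[0]-c[0])*F[1]-(p[1]-c[1])*F[0])/46).round(2))
E
python3 st.py
```

```text
t 14.2333 phi 125.6 yaw 101.9 F [-7.06  0.19  3.04] Ft 6.66 Frad 2.35 contact r 40.9 F@46 5.92 direct torque about axis@46 5.34
```

Request:
{"op": "drive_tool", "data": {"moves": [[[2.1,1.4,0],-4],[[4.4,2.5,0],-8],[[6.7,3.6,0],-12],[[9.0,4.4,0],-16],[[11.4,5.1,0],-20],[[13.9,5.6,0],-24],[[15.1,5.8,0],-26],[[16.4,6.0,0],-28]]}}

```text
time: 14.9
tool_pos: [503.8, 358.5, 82.2]
tcp_rot: [-179.9, -0.0, 73.9]
ft_force: [-6.6, 4.4, 0.7]
finger_gap: 0.1
```

```bash
python3 st.py; python3 - <<'E'
from bench import r
from h import *
t=r.snapshot("top");crop(t,90,150,190,220,8,"pics/t12.png")
E
```

```text
t 14.9 phi 97.6 yaw 73.9 F [-6.56  4.44  0.7 ] Ft 7.24 Frad 3.22 contact r 35.6 F@46 5.6 direct torque about axis@46 4.8
```

View pics/t12.png

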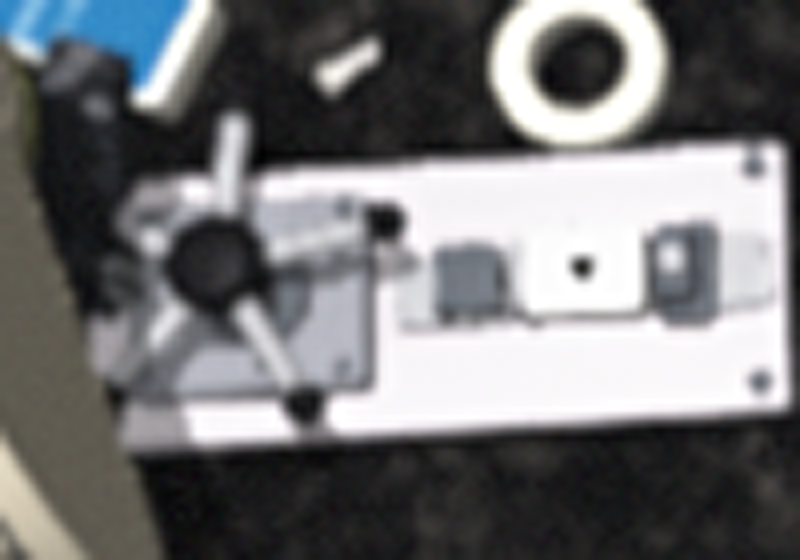

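The top crop shows the jaw now next to the block (520), with a gap of about 10 px (3 mm) to the stop at 645–655. Free torque is equivalent to about 5 N. I'll use smaller steps from here.

Request:
{"op": "drive_tool", "data": {"moves": [[[1.9,0.2,0],-3],[[3.8,0.2,0],-6],[[5.6,0.2,0],-9],[[7.5,0,0],-12],[[9.4,-0.3,0],-15],[[11.2,-0.6,0],-18],[[12.5,-0.9,0],-20],[[13.7,-1.2,0],-22]]}}

```text
time: 15.62
tool_pos: [518.0, 357.8, 82.4]
tcp_rot: [-179.9, -0.1, 51.9]
ft_force: [-3.6, 7.6, -0.0]
finger_gap: -0.0
```

```bash
python3 st.py
```

```text
t 15.6167 phi 75.7 yaw 51.9 F [-3.64  7.64 -0.05] Ft 7.14 Frad 4.54 contact r 36.9 F@46 5.72 direct torque about axis@46 4.59
```

Request:
{"op": "drive_tool", "data": {"moves": [[[0.9,-0.25,0],-1.5],[[1.8,-0.5,0],-3],[[2.7,-0.85,0],-4.5],[[3.5,-1.2,0],-6],[[4.4,-1.6,0],-7.5],[[5.3,-2.0,0],-9],[[6.1,-2.4,0],-10.5],[[6.9,-2.8,0],-12]]}}

```text
time: 16.28
tool_pos: [525.2, 355.1, 82.5]
tcp_rot: [-179.9, -0.1, 39.9]
ft_force: [-0.8, 7.5, -1.9]
finger_gap: -0.0
```

```bash
python3 st.py; python3 - <<'E'
from bench import r
from h import *
t=r.snapshot("top");crop(t,90,150,190,220,8,"pics/t13.png")
E
```

```text
t 16.2833 phi 64.0 yaw 39.9 F [-0.76  7.5  -1.88] Ft 5.76 Frad 4.86 contact r 42.1 F@46 5.27 direct torque about axis@46 4.04
```

View pics/t13.png

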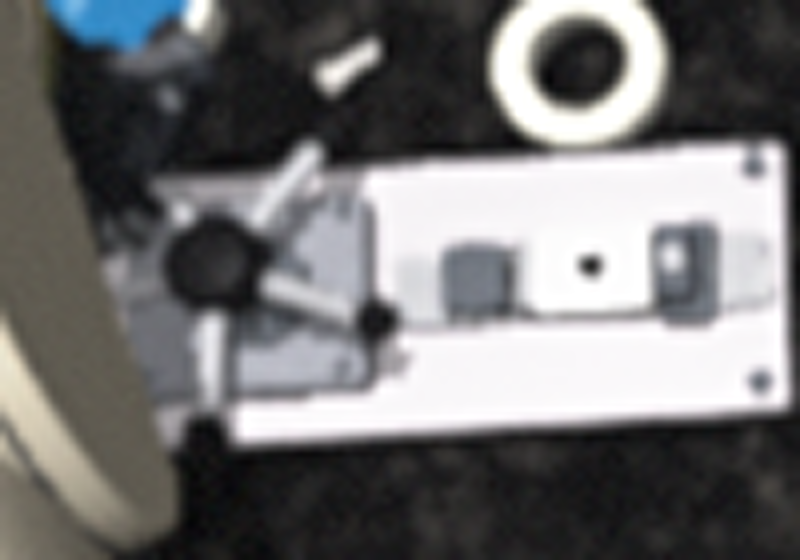

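The block has moved 9 px (about 2.9 mm) and now lies nearly against the stop. The spoke is at about 33°, so the finger face isn't square on it: with yaw 40° the inner edge leads. I'll back off, re-zero the force, turn the tool and push with a well-defined outer contact.

Request:
{"op": "drive_tool", "data": {"moves": [[[-2,1.2,0],0],[[-4,2.7,0],0],[[-6.4,4.7,0],-4],[[-6.4,4.7,0],-9],[[-6.4,4.7,0],-15],[[-6.4,4.7,0],-15],[[-6.4,4.7,0],-15],[[-6.4,4.7,0],-15]]}}

```text
time: 17.0
tool_pos: [519.3, 357.9, 82.2]
tcp_rot: [180.0, -0.0, 25.2]
ft_force: [0.6, 0.1, -0.3]
finger_gap: -0.1
```

```bash
python3 - <<'E'
from bench import r
for i in range(3):
    x=r.sense();print(x["tool_pos"].round(2),x["tcp_rot"].round(1),x["ft_force"].round(2),x["wrist_torque"].round(3)); s=r.snapshot("side")
from h import *
crop(s,180,260,280,340,7,"pics/s14.png")
import numpy as np
c=np.array([508.8,321.5]);p0=c+38*np.array([np.cos(np.radians(74)),np.sin(np.radians(74))])
for d in range(0,41,1):
    a=np.radians(74-d);print(d,(c+38*np.array([np.cos(a),np.sin(a)])-p0).round(1),end=";")
E
```

```text
[519.33 357.89  82.25] [180.   -0.   25.2] [ 0.63  0.08 -0.28] [-0.009 -0.043 -0.018]
[519.34 357.93  82.24] [180.   -0.   25.1] [-0.31 -0.49 -0.37] [-0.008  0.015  0.006]
[519.31 357.93  82.22] [180.    0.   25.1] [ 0.63 -0.05  0.74] [-0.008 -0.009 -0.003]
0 [0. 0.];1 [ 0.6 -0.2];2 [ 1.3 -0.4];3 [ 1.9 -0.6];4 [ 2.5 -0.8];5 [ 3.1 -1.1];6 [ 3.8 -1.3];7 [ 4.4 -1.5];8 [ 5.  -1.8];9 [ 5.6 -2.1];10 [ 6.2 -2.4];11 [ 6.8 -2.7];12 [ 7.4 -3. ];13 [ 7.9 -3.3];14 [ 8.5 -3.6];15 [ 9.1 -4. ];16 [ 9.7 -4.3];17 [10.2 -4.7];18 [10.8 -5. ];19 [11.3 -5.4];20 [11.9 -5.8];21 [12.4 -6.2];22 [12.9 -6.6];23 [13.4 -7. ];24 [14.  -7.4];25 [14.5 -7.8];26 [15.  -8.3];27 [15.4 -8.7];28 [15.9 -9.2];29 [16.4 -9.7];30 [ 16.9 -10.1];31 [ 17.3 -10.6];32 [ 17.8 -11.1];33 [ 18.2 -11.6];34 [ 18.6 -12.1];35 [ 19.1 -12.6];36 [ 19.5 -13.1];37 [ 19.9 -13.7];38 [ 20.3 -14.2];39 [ 20.7 -14.7];40 [ 21.  -15.3];
```

View pics/s14.png

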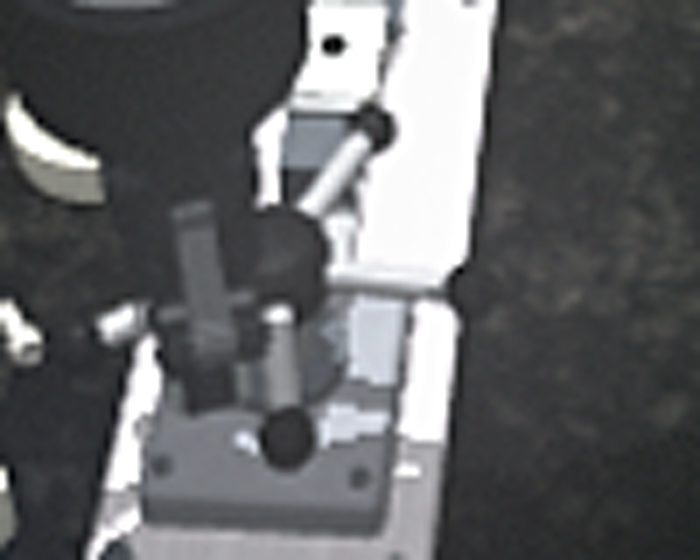

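Zero readings are within ±0.6 N. The finger sits between the spokes at side crop (285,380) and (120,325). Advancing again, with yaw turning along.

Request:
{"op": "drive_tool", "data": {"moves": [[[1.3,-0.4,0],-2],[[2.5,-0.8,0],-4],[[3.8,-1.3,0],-6],[[5.0,-1.8,0],-8],[[6.2,-2.4,0],-10],[[6.8,-2.7,0],-11],[[7.4,-3.0,0],-12],[[7.9,-3.3,0],-13]]}}

```text
time: 17.82
tool_pos: [526.3, 355.6, 81.9]
tcp_rot: [-179.9, 0.1, 12.0]
ft_force: [-3.4, 5.3, -0.6]
finger_gap: 0.2
```

```bash
cat > st2.py <<'E'
from bench import r
from h import *
c=np.array([508.8,321.5])
x=r.sense();p=x["tool_pos"];F=x["ft_force"];M=x["wrist_torque"]
print("t",x["time"],p.round(1),x["tcp_rot"][2].round(1),"F",F.round(2),"|Fxy|",np.hypot(*F[:2]).round(2),"dir",np.degrees(np.arctan2(F[1],F[0])).round(0),"Mz",M[2].round(3),"T/46",((M[2]*1000+(p[0]-c[0])*F[1]-(p[1]-c[1])*F[0])/46).round(2))
E
python3 st2.py; python3 - <<'E'
from bench import r
from h import *
t=r.snapshot("top");crop(t,90,150,190,220,8,"pics/t15.png")
E
```

```text
t 17.8167 [526.3 355.6  81.9] 12.0 F [-3.4   5.28 -0.65] |Fxy| 6.28 dir 123.0 Mz 0.019 T/46 4.95
```

View pics/t15.png

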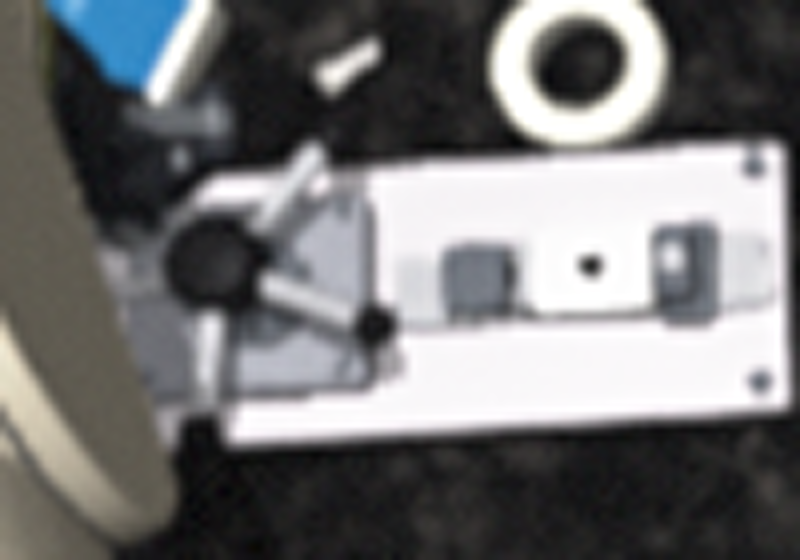

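Clean contact now, with the force direction 123°, square to the spoke at 33°. |F| is 6.3 N and the equivalent at 46 mm is 4.95 N, so the wheel is still running free. Small steps.

Request:
{"op": "drive_tool", "data": {"moves": [[[0.4,-0.2,0],-0.75],[[0.9,-0.5,0],-1.5],[[1.3,-0.8,0],-2.25],[[1.8,-1.0,0],-3],[[2.2,-1.3,0],-3.75],[[2.6,-1.6,0],-4.5],[[3.0,-1.9,0],-5.25],[[3.4,-2.1,0],-6]]}}

```text
time: 18.53
tool_pos: [529.8, 353.6, 81.9]
tcp_rot: [-179.9, 0.1, 6.0]
ft_force: [-2.7, 5.1, -1.8]
finger_gap: -0.1
```

```bash
python3 st2.py
```

```text
t 18.5333 [529.8 353.6  81.9] 6.0 F [-2.75  5.1  -1.81] |Fxy| 5.79 dir 118.0 Mz -0.027 T/46 3.66
```

Request:
{"op": "drive_tool", "data": {"moves": [[[0.4,-0.3,0],-0.75],[[0.8,-0.6,0],-1.5],[[1.2,-0.9,0],-2.25],[[1.6,-1.2,0],-3],[[2.0,-1.5,0],-3.75],[[2.4,-1.8,0],-4.5],[[2.8,-2.1,0],-5.25],[[3.2,-2.4,0],-6]]}}

```text
time: 19.2
tool_pos: [532.9, 351.5, 81.9]
tcp_rot: [-179.9, 0.1, 0.0]
ft_force: [-2.9, 7.6, -1.5]
finger_gap: -0.4
```

```bash
python3 st2.py; python3 - <<'E'
from bench import r
from h import *
t=r.snapshot("top");crop(t,90,150,190,220,8,"pics/t16.png")
E
```

```text
t 19.2 [532.9 351.5  81.9] 0.0 F [-2.88  7.63 -1.46] |Fxy| 8.16 dir 111.0 Mz -0.036 T/46 5.11
```

View pics/t16.png

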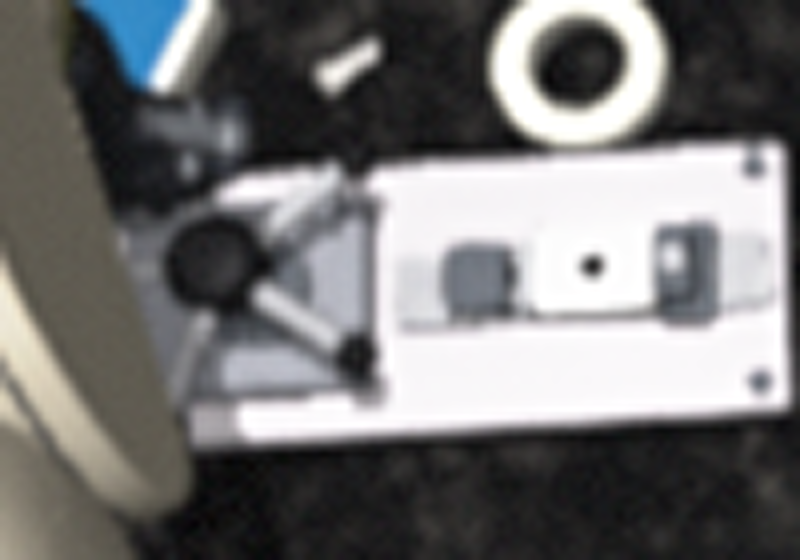

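The push rose from about 6 to 8.2 N, so the pinch has begun: roughly 15 N of clamping. I'll advance 3° more, slowly.

Request:
{"op": "drive_tool", "data": {"moves": [[[0.3,-0.3,0],0],[[0.5,-0.5,0],0],[[0.7,-0.7,0],0],[[0.9,-0.9,0],0],[[1.1,-1.0,0],0],[[1.2,-1.2,0],0],[[1.3,-1.3,0],0],[[1.4,-1.4,0],0]]}}

```text
time: 19.92
tool_pos: [533.8, 350.3, 81.8]
tcp_rot: [-179.9, 0.1, 0.1]
ft_force: [-4.9, 7.6, -0.2]
finger_gap: -0.1
```

```bash
python3 st2.py
```

```text
t 19.9167 [533.8 350.3  81.8] 0.1 F [-4.9   7.56 -0.24] |Fxy| 9.01 dir 123.0 Mz -0.033 T/46 6.47
```

Request:
{"op": "drive_tool", "data": {"moves": [[[0.1,-0.1,0],0],[[0.2,-0.2,0],0],[[0.3,-0.3,0],0],[[0.4,-0.4,0],0],[[0.5,-0.5,0],0],[[0.6,-0.6,0],0],[[0.7,-0.7,0],0],[[0.8,-0.8,0],0]]}}

```text
time: 20.58
tool_pos: [534.3, 349.5, 81.8]
tcp_rot: [-179.9, 0.2, 0.1]
ft_force: [-6.3, 7.8, 0.0]
finger_gap: -0.0
```

```bash
python3 st2.py; python3 - <<'E'
from bench import r
r.snapshot("side")
E
python3 st2.py;python3 - <<'E'
from bench import r
r.snapshot("side")
E
python3 st2.py
```

```text
t 20.5833 [534.3 349.5  81.8] 0.1 F [-6.29  7.85  0.01] |Fxy| 10.05 dir 129.0 Mz -0.056 T/46 6.96
t 20.6333 [534.3 349.5  81.8] 0.1 F [-5.62  6.65  0.5 ] |Fxy| 8.71 dir 130.0 Mz 0.003 T/46 7.18
t 20.6833 [534.3 349.5  81.8] 0.1 F [-5.78  8.06 -0.09] |Fxy| 9.92 dir 126.0 Mz -0.031 T/46 7.32
```

Three readings average 7.15 N at 46 mm against about 4.4 N running free, which is about 27 N of clamping. That is a firm hold, so I stop here, back off the spoke and lift out.

Request:
{"op": "drive_tool", "data": {"moves": [[[-1,1,0],0],[[-2,2,0],0],[[-3,3,0],0],[[-4,3.7,0],0],[[-4.6,4,0],0],[[-4.6,4,0],0],[[-4.6,4,5],0],[[-4.6,4,10],0]]}}

```text
time: 21.35
tool_pos: [531.2, 351.7, 92.2]
tcp_rot: [180.0, 0.0, -0.0]
ft_force: [-0.0, -0.3, 0.1]
finger_gap: 0.3
```

Request:
{"op": "drive_tool", "data": {"moves": [[[0,0,10],0],[[0,0,20],0],[[0,0,35],0],[[0,0,55],0],[[0,0,80],0],[[0,0,100],0],[[0,0,120],0],[[0,0,120],0]]}}

```text
time: 22.02
tool_pos: [533.8, 353.3, 219.6]
tcp_rot: [-179.7, -0.5, -0.0]
ft_force: [0.3, 0.8, 1.2]
finger_gap: 0.2
```

Request:
{"op": "drive_tool", "data": {"moves": [[[-20,0,0],0],[[-50,0,0],0],[[-80,0,0],0],[[-110,0,0],0],[[-120,0,0],0],[[-120,0,0],0],[[-120,0,0],0],[[-120,0,0],0]]}}

```text
time: 22.68
tool_pos: [412.5, 352.0, 212.7]
tcp_rot: [-180.0, -0.1, -0.0]
ft_force: [-0.4, 0.0, -0.3]
finger_gap: 0.3
```

```bash
python3 st2.py; python3 - <<'E'
from bench import r
from h import *
t=r.snapshot("top");crop(t,90,150,190,220,8,"pics/t17.png")
s=r.snapshot("side");crop(s,180,230,280,330,6,"pics/s17.png")
crop(t,300,165,420,255,6,"pics/t17b.png")
E
```

```text
t 22.6833 [412.5 352.  212.7] -0.0 F [-0.41  0.02 -0.33] |Fxy| 0.41 dir 177.0 Mz 0.017 T/46 0.61
```

View pics/t17.png

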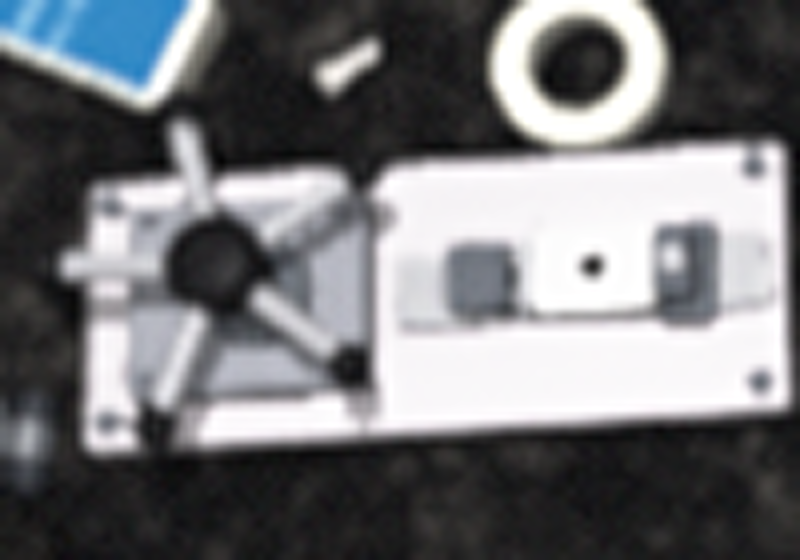

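View pics/s17.png

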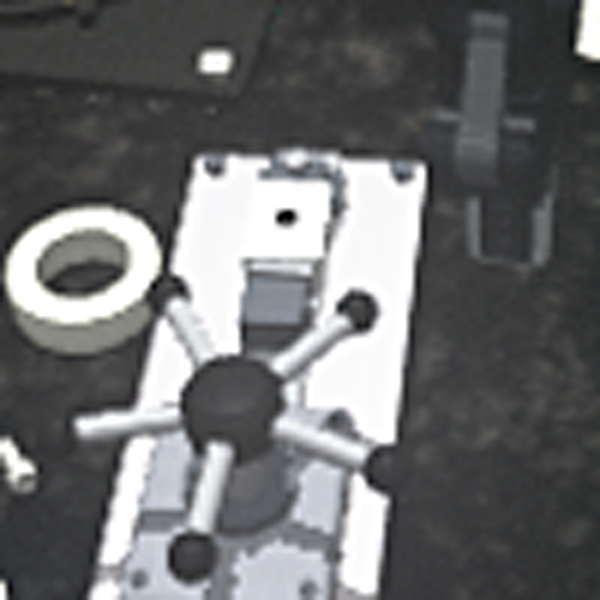

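View pics/t17b.png

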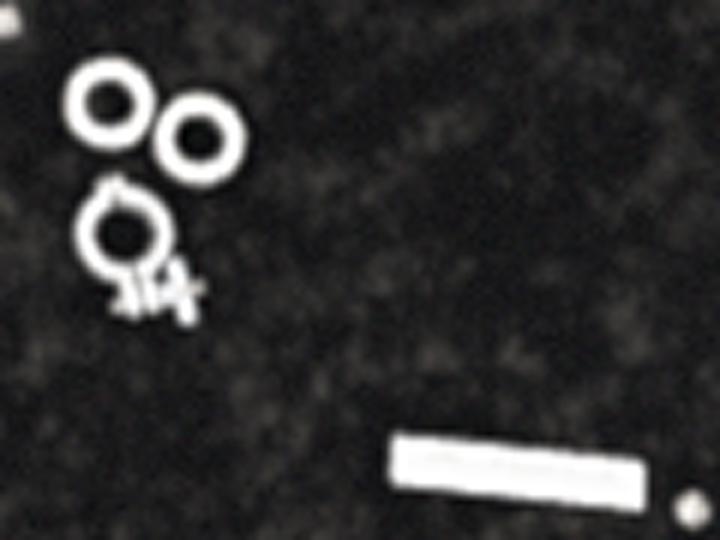

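The top view shows the block tight between jaw (515) and stop (655), hole at (592,265). The wheel has kept its angle, the fingers are clear, and both rings are at their original pixels, (108,102) and (200,138). Handing in.

```bash
python3 -c "
from bench import r
print(r.hand_in())"
```

```text
the job is handed in; nothing more can be done
None
```

I set the block flat on the clamp bed, let go of it, and turned the star wheel clockwise until the jaw held it firmly against the back stop. I handed in at about 22.7 s of the 72 s allowed; it reported no verdict.

- **Placement:** after release, both cameras showed the block flat on the bed, square to the clamp and centred. In the last pictures it sits tight between jaw and stop.
- **Clamping force:** this is an estimate from the wrist sensor. Running free, the wheel took about 4.6 N at 46 mm (single readings 3.7 to 5.3 N). At the end three readings averaged about 7.15 N, which is roughly 26 N on the block, give or take about 7 N. The wheel's travel after the pinch gives 16 to 37 N.
- **Wheel:** it stayed where I left it when I backed off. The push readings never went above about 10 N.
- **Rings:** both ring seals are at the same pixels as at the start, and the arm is clear of everything.

**What disagreed:** the two cameras differed by 2 to 3 mm on the block and clamp, so I placed it at a compromise position. My first pushes bore on the spoke at a skewed angle, which made the force hard to read, so I backed off, turned the tool and pushed again from a cleaner contact.

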